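# Return the scale's check weights to their graded block

## Robot

A 6-joint arm with a two-finger parallel gripper is mounted at the origin on a cart in front of the work surface, level with it; the furniture and walls round the work are solid. World frame = base frame: x ahead of the robot, y to its left, z up, the work surface at z = 0. Lengths are in m, angles in degrees, forces in N, time in s.
With the tool pointing down it reaches from about 0.325 to 0.9 m from the base axis. Payload 6.1 kg.
Tool frame: the origin (TCP) lies at the centre of the arm's flange, where the gripper is bolted on; the fingertips stand 182 mm ahead of it and the grasp point (between the pads) lies 164 mm ahead of it (robot.tips_ahead is the distance from the TCP to the fingertips, in m); z points along the fingers, y is the line along which they close (so a half turn about z gives the same grasp; the last joint's range is limited). The gripper opens to 87 mm and grips with 3 to 60 N. Pads are 19 mm wide; open, the fingers measure 117 mm over their backs; the gripper's body (75 mm by 190 mm) begins 51 mm behind the grasp point.
Start: joints at [60.785, 12.628, 87.462, -0, 79.91, -7.225], TCP at [0.234, 0.58, 0.405] pointing down, gripper open.
Joint ranges: [-170.65, 170.65], [-52.31, 119.04], [5.05, 147.46], [-71.25, 251.25], [11.57, 151.72], [-153.62, 153.62]. Speed limits (degrees/s): [147.25, 147.25, 172.46, 180, 180, 180].

## Interface

Orientations are given as a 3x3 rotation matrix whose columns are the frame's x, y, z axes.
In Python, from cell import get_state, cams, robot, spotter gives the robot as it stands.
- The arm moves only by the tool carry_out, never from a script. Its argument "increments" is a list of rows, each a list of 5 numbers: the opening, from 0 (shut) to 1 (fully open), then the shift along the tool's x, y, z in mm, then the turn about the tool's z in degrees. In form: [[hand, dx, dy, dz, twist], ...]. A call has 1 to 20 rows; each row is the pose to reach, as a shift and turn from the pose commanded when the call began, along the tool's axes at that moment; what a row does not reach only later rows make up. A row lasts 1/12 s, in which the tool goes at most 41.7 mm and 7.16 degrees, less where a joint would pass 70% of its speed; a pose out of reach is approached as far as the arm can. A call with a gripper value outside its range is refused whole. The fingers move at their own pace and stop on an object; "grip_force" is the grip in N (left out, the last holds). Time passes only in rows, so rows that repeat a pose let the fingers close. It gives the time, the measured TCP pose, the force, the opening and the grip force at its end, in the units of the state.
- get_state(): the state, without advancing time (a new reading comes with each control period).
- cams.snapshot(name): name is "scene" or "top" or "wrist"; returns (picture, depth): 384x512x3 uint8, red, green, blue; 384x512 float32, m along the optical axis (not along the pixel's ray), 0 where there is no reading.
- cams.camera_params(name): a dict with "intrinsics" (3x3 intrinsics, pixels), "k1" (the pictures are not rectified: a ray, as slopes to the right and down, at radius r is drawn at 1 + k1 r^2 times it, then the intrinsics apply), "rvec" (rotation vector, rad) and "tvec" (3), from world to camera coordinates, as OpenCV has them. Camera axes: x right, y down, z forward; pixel columns grow to the right and rows downward; lengths in m; the calibration is good to about 2 mm. A picture is of the moment at which its call begins: read the wrist's pose just before it. camera_params takes no time and is no camera call; for the wrist camera it gives the pose at the moment of the call.
- robot.hand_in(): hands the job in; it is judged then, once.
Trained networks look in the newest picture that a camera, given by its name, has taken for a name from the list of things; names that differ only in an ending like _2 or _b are one class to them, and where a whole thing is asked for, a point or a joint stands for the part that bears it (a point fixed in the world has none). Each returns a list of dicts, best first, with "p" (0 to 1); they miss things now and then, are a little off and sometimes report something else, mostly with a low value. They report only what shows in the picture. A call takes as long as a camera call.
- spotter.cut_out(camera, name): "region" (384x512 bool, what is visible of it).
- spotter.spot_point(camera, name): "centre" ([x, y, z] in m, in world coordinates, good to about 4 mm: a listed point, or the origin of a listed thing).
The state is a dict: "time_s": time; "joint_pos": joint angles; "joint_vel": joint speeds; "effort": joint torques, N m; "position": TCP position; "tcp_rot": TCP orientation; "ft_force": force on the tool from outside, world axes, zero at the start; "ft_torque": the same for the moment, N m; "width": finger opening in m; "grip_force": force on a finger pad.
Only numpy, scipy, OpenCV 4.12 (cv2) and the standard library are available. Lean on these libraries where they do the work, as an engineer would, in place of code of your own. Each camera call takes 0.05 s, during which the arm holds its last target. There are 200 camera calls.

## Task

The kitchen scale has just been checked: take the four steel check weights off it and put them back in their wooden block in order of size, each standing upright and fully down in the well made for it, the smallest in the narrowest well and the largest in the widest. Do not let a weight fall over, and leave the green tin and the roll of black tape where they are.

Things in the scene. Friction and masses are not known exactly. Their poses are not given: they have to be found in the camera images.
- weight_small: the smallest of four steel check weights, about 20 g: round body, diameter 14 mm, 18 mm tall; above it a neck and a round knob, diameter 9 mm, filling the top 6.0 mm; 28 mm tall in all. Origin: centre of its underside, z up its axis. Starts standing on the dark platter (20 mm above the table) of a fixed white kitchen scale, 200 x 200 mm, 65 mm or more apart.
- weight_medium: the second smallest of four steel check weights, about 100 g: round body, diameter 24 mm, 26 mm tall; above it a neck and a round knob, diameter 14 mm, filling the top 8.4 mm; 40 mm tall in all. Origin: centre of its underside, z up its axis. Starts standing on the dark platter (20 mm above the table) of a fixed white kitchen scale, 200 x 200 mm, 65 mm or more apart.
- weight_large: the second largest of four steel check weights, about 200 g: round body, diameter 34 mm, 34 mm tall; above it a neck and a round knob, diameter 20 mm, filling the top 10.8 mm; 52 mm tall in all. Origin: centre of its underside, z up its axis. Starts standing on the dark platter (20 mm above the table) of a fixed white kitchen scale, 200 x 200 mm, 65 mm or more apart.
- weight_largest: the largest of four steel check weights, about 500 g: round body, diameter 44 mm, 42 mm tall; above it a neck and a round knob, diameter 26 mm, filling the top 13.2 mm; 64 mm tall in all. Origin: centre of its underside, z up its axis. Starts standing on the dark platter (20 mm above the table) of a fixed white kitchen scale, 200 x 200 mm, 65 mm or more apart.
- well_small: the smallest of four wells in a row in a fixed light wooden block (214 x 74 mm, top 24 mm above the table, turned to any angle): diameter 24 mm, 10 mm deep, 3 mm chamfer round its mouth, green felt bottom; for the 14 mm weight. Origin: centre of its floor, 14 mm above the table; z up, y along the row towards the larger wells. It lies -84 mm along y from the block's middle.
- well_medium: the second smallest of four wells in a row in a fixed light wooden block (214 x 74 mm, top 24 mm above the table, turned to any angle): diameter 34 mm, 10 mm deep, 3 mm chamfer round its mouth, green felt bottom; for the 24 mm weight. Origin: centre of its floor, 14 mm above the table; z up, y along the row towards the larger wells. It lies -43 mm along y from the block's middle.
- well_large: the second largest of four wells in a row in a fixed light wooden block (214 x 74 mm, top 24 mm above the table, turned to any angle): diameter 44 mm, 10 mm deep, 3 mm chamfer round its mouth, green felt bottom; for the 34 mm weight. Origin: centre of its floor, 14 mm above the table; z up, y along the row towards the larger wells. It lies 8 mm along y from the block's middle.
- well_largest: the largest of four wells in a row in a fixed light wooden block (214 x 74 mm, top 24 mm above the table, turned to any angle): diameter 54 mm, 10 mm deep, 3 mm chamfer round its mouth, green felt bottom; for the 44 mm weight. Origin: centre of its floor, 14 mm above the table; z up, y along the row towards the larger wells. It lies 69 mm along y from the block's middle.
- green_tin: bystander: flat round tin with a green lid, diameter 52 mm, 19 mm tall, lying behind the scale. Origin: centre of its underside
- black_tape: bystander: roll of black insulating tape lying flat, diameter 62 mm, 19 mm tall, behind the wooden block. Origin: centre of its underside

How it is judged:
By the outcome, as a careful person would: the job done as asked, in the order asked, and still so for the second after the job is handed in, with the robot touching nothing.
It also fails if it takes over 99 s, if anything falls off the work surface, if the arm or the gripper's body presses on something with over 40 N, if the wrist force passes 120 N, or if a joint passes its speed limit or range.

## Working session

There is one attempt and no reset: what is moved stays moved. The work goes in short steps, Python scripts to look and compute and a tool call to move; the robot and the scene stay as the last step left them, time stands still between calls to the robot, and variables do not carry over. Pictures are saved under pics/ and viewed, at most 14 in all, crops included, and the job is handed in when it is done.

Besides the shell and the picture viewer there is one more tool, called after "Emit:" in YAML: its name, and indented under it one key for each argument. carry_out: Moves the arm, as the interface text tells. Its arguments: {"type":"object","properties":{"increments":{"type":"array","items":{"type":"array","items":{"type":"number"}}},"grip_force":{"type":"number"}},"required":["increments"]}

```bash
mkdir -p pics; ls; cat > h.py <<'E'
import numpy as np, cv2
from cell import get_state, cams, robot, spotter
def snap(n,fn=None):
    p=cams.camera_params(n); im,d=cams.snapshot(n)
    if fn: cv2.imwrite('pics/'+fn,im[:,:,::-1])
    return im,d,p
def ray(p,uv):
    K=np.array(p['intrinsics']);uv=np.atleast_2d(np.asarray(uv,float))
    xy=np.c_[(uv[:,0]-K[0,2])/K[0,0],(uv[:,1]-K[1,2])/K[1,1]]
    s=xy.copy()
    for _ in range(20): s=xy/(1+p['k1']*(s**2).sum(1,keepdims=True))
    R=cv2.Rodrigues(np.array(p['rvec'],float))[0];t=np.array(p['tvec']).ravel()
    return s,R,t
def atz(p,uv,z):
    s,R,t=ray(p,uv); d=np.c_[s,np.ones(len(s))]@R; c=-R.T@t
    return c+d*((z-c[2])/d[:,2])[:,None]
def cloud(p,d):
    v,u=np.mgrid[:384,:512]; s,R,t=ray(p,np.c_[u.ravel(),v.ravel()])
    z=d.ravel(); c=np.c_[s*z[:,None],z]
    return ((c-t)@R).reshape(384,512,3)
E
python3 - <<'E'
from h import *
s=get_state();print(s['position'],np.round(s['tcp_rot'],3),s['time_s'],s['width'])
names=['weight_small','weight_medium','weight_large','weight_largest','well_small','well_medium','well_large','well_largest','green_tin','black_tape']
ims=[]
for c in ['top','scene']:
    im,d,p=snap(c); ims.append(im)
    cv2.imwrite('pics/%s.png'%c,im[:,:,::-1])
    R=cv2.Rodrigues(np.array(p['rvec'],float))[0];print(c,-R.T@np.array(p['tvec']).ravel())
    for n in names:
        print(c,n,[(np.round(r['centre'],4).tolist(),round(r['p'],2)) for r in spotter.spot_point(c,n)[:3]])
E
```

```text
pics
[0.23390828 0.57929422 0.40365411] [[-0.927  0.374 -0.001]
 [ 0.374  0.927 -0.002]
 [ 0.    -0.002 -1.   ]] 0.0 0.0871217081692691
top [0.54786894 0.04440792 0.88220618]
top weight_small [([0.6045, 0.1518, 0.0198], 0.52)]
top weight_medium [([0.5437, 0.261, 0.0133], 0.69)]
top weight_large [([0.6171, 0.2501, 0.017], 0.55), ([0.6052, 0.1523, 0.0188], 0.3)]
top weight_largest [([0.5254, 0.1548, 0.0223], 0.65)]
top well_small [([0.55, -0.1385, 0.0137], 0.47)]
top well_medium [([0.5577, -0.1022, 0.0159], 0.54)]
top well_large [([0.5572, -0.049, 0.0127], 0.48)]
top well_largest [([0.5646, 0.0096, 0.0114], 0.75)]
top green_tin [([0.7181, 0.1671, 0.0066], 0.89)]
top black_tape [([0.7518, -0.0639, -0.0046], 0.81)]
scene [-0.14145229 -0.42139216  0.4410523 ]
scene weight_small [([0.6019, 0.1543, 0.0216], 0.65), ([0.5624, 0.0102, 0.0124], 0.15)]
scene weight_medium [([0.5423, 0.2625, 0.0207], 0.71)]
scene weight_large [([0.6136, 0.2489, 0.0197], 0.48)]
scene weight_largest [([0.5245, 0.1531, 0.0191], 0.69)]
scene well_small [([0.5523, -0.1422, 0.0102], 0.39)]
scene well_medium [([0.5528, -0.1029, 0.0138], 0.53)]
scene well_large [([0.5587, -0.0515, 0.0122], 0.46)]
scene well_largest [([0.5638, 0.0101, 0.0136], 0.49)]
scene green_tin [([0.7226, 0.1614, 0.0015], 0.61)]
scene black_tape [([0.7503, -0.0624, 0.0002], 0.81)]
```

View pics/top.png

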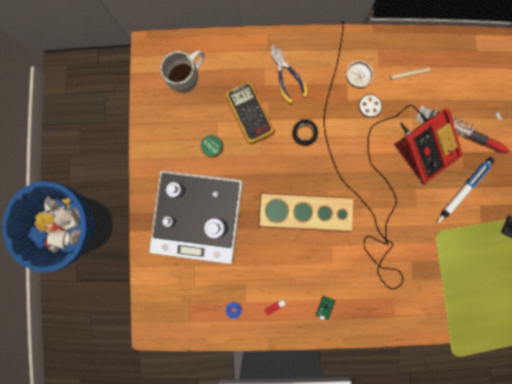

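View pics/scene.png

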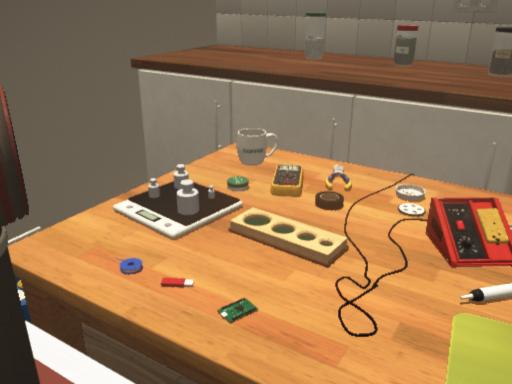

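The top view shows the scale near (197,217) with all four weights, and the block near (306,212) with its largest well on the left. The scene view agrees with this, and the detections are consistent with each other. I'll move above the scale for a close look, with the closing line across the row.

Emit:
carry_out:
  increments:
    - [1,-454,-221,0,74]
    - [1,-454,-221,0,74]
    - [1,-454,-221,0,74]
    - [1,-454,-221,0,74]
    - [1,-454,-221,0,74]
    - [1,-454,-221,0,74]
    - [1,-454,-221,0,74]
    - [1,-454,-221,0,74]
    - [1,-454,-221,0,74]
    - [1,-454,-221,0,74]
    - [1,-454,-221,0,74]
    - [1,-454,-221,0,74]
    - [1,-454,-221,0,74]
    - [1,-454,-221,0,74]
    - [1,-454,-221,0,74]
    - [1,-454,-221,0,74]
    - [1,-454,-221,0,74]
    - [1,-454,-221,0,74]

```text
time_s: 2.6
position: [0.5714, 0.206, 0.4049]
tcp_rot: [[0.102, 0.995, -0.0], [0.995, -0.102, 0.0], [0.0, -0.0, -1.0]]
ft_force: [0.9, 0.6, -0.5]
width: 0.087
grip_force: 0.0
```

```bash
cat >> h.py <<'E'
def find(c,n,z):
    r=spotter.cut_out(c,n)
    return [(x['p'],x['region']) for x in r[:2]]
E
python3 - <<'E'
from h import *
s=get_state();print(s['position'],np.round(s['tcp_rot'],4),s['time_s'],s['joint_pos'])
im,d,p=snap('wrist','w1.png')
R=cv2.Rodrigues(np.array(p['rvec'],float))[0];c=-R.T@np.array(p['tvec']).ravel();print('cam',c,R)
for n in ['weight_small','weight_medium','weight_large','weight_largest','well_small','well_medium','well_large','well_largest']:
    r=spotter.spot_point('wrist',n)[:2]
    print(n,[(np.round(q['centre'],4).tolist(),round(q['p'],2)) for q in r])
np.savez('w1.npz',im=im,d=d,**{k:np.array(v) for k,v in p.items()})
E
```

```text
[0.57138454 0.20598709 0.40488143] [[ 1.022e-01  9.948e-01 -0.000e+00]
 [ 9.948e-01 -1.022e-01  2.000e-04]
 [ 2.000e-04 -0.000e+00 -1.000e+00]] 2.6 [1.23862406e+01 1.02346903e+01 9.02083795e+01 1.09164809e-02
 7.95546938e+01 1.82478911e+01]
cam [0.57852976 0.28035437 0.38402096] [[ 9.94797567e-01 -1.01868718e-01 -7.51086685e-04]
 [-9.78348868e-02 -9.57408196e-01  2.71657655e-01]
 [-2.83925137e-02 -2.70170892e-01 -9.62393659e-01]]
weight_small [([0.6067, 0.156, 0.0213], 0.53)]
weight_medium [([0.5404, 0.2656, 0.0181], 0.73)]
weight_large [([0.6157, 0.2434, 0.0213], 0.62)]
weight_largest [([0.5285, 0.1529, 0.0168], 0.83)]
well_small []
well_medium []
well_large []
well_largest [([0.5641, 0.0084, 0.0109], 0.63)]
```

View pics/w1.png

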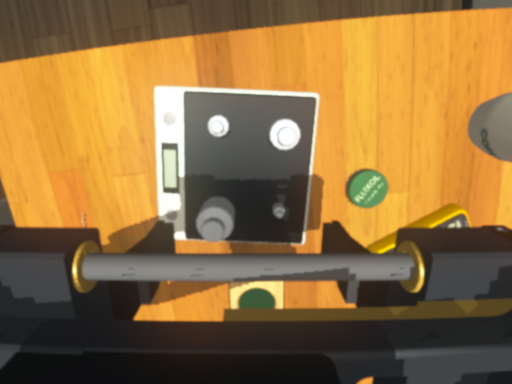

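The wrist view shows the medium weight at (218,126), large at (285,134), largest at (215,218) and small at (279,211). The largest well is at (256,298). Next I'll refine the positions from depth and from the block outline.

```bash
python3 - <<'E'
from h import *
H=dict(small=.028,medium=.040,large=.052,largest=.064); KD=dict(small=.009,medium=.014,large=.02,largest=.026)
seed=dict(small=(.605,.154),medium=(.542,.263),large=(.6155,.248),largest=(.526,.154))
for c in ['top','wrist']:
    im,d,p=snap(c); X=cloud(p,d)
    pl=(abs(X[...,0]-.58)<.03)&(abs(X[...,1]-.205)<.03)&(d>0); print(c,'platter z',np.median(X[pl][:,2]),X[pl][:,2].std())
    for n in H:
        m=(np.hypot(X[...,0]-seed[n][0],X[...,1]-seed[n][1])<.03)&(d>0)
        t=m&(X[...,2]>.02+H[n]-.005)&(X[...,2]<.02+H[n]+.006)
        b=m&(X[...,2]>.026)
        rg=spotter.cut_out(c,'weight_'+n)
        v,u=np.nonzero(t); q=atz(p,np.c_[u,v].mean(0),.02+H[n])[0] if len(u) else None
        print(n,'top n',t.sum(),None if q is None else np.round(q,4),'zmax',X[m][:,2].max().round(4),'body mid',np.round((X[b].min(0)+X[b].max(0))/2,4))
        if rg:
            v,u=np.nonzero(rg[0]['region']); z=.02+H[n]/2
            print('   region',round(rg[0]['p'],2),len(u),np.round(atz(p,np.c_[u,v].mean(0),z)[0],4))
    if c=='top':
        m=(abs(X[...,0]-.557)<.07)&(abs(X[...,1]+.058)<.14)&(abs(X[...,2]-.024)<.006)&(d>0)
        g=im.astype(int)
        hsv=cv2.cvtColor(im,cv2.COLOR_RGB2HSV)
        print('hsv block/wood/well',hsv[200,340],hsv[260,300],hsv[211,303])
        cv2.imwrite('pics/crop.png',cv2.resize(im[180:245,245:370,::-1],None,fx=6,fy=6,interpolation=cv2.INTER_CUBIC))
        np.savez('top.npz',im=im,d=d)
E
```

```text
top platter z 0.6042615476742736 0.18803864627553366
small top n 11 [0.6052 0.1507 0.048 ] zmax 0.6145 body mid [0.6046 0.1631 0.3249]
medium top n 0 None zmax 0.6195 body mid [0.5443 0.244  0.3229]
large top n 9 [0.6202 0.2499 0.072 ] zmax 0.6049 body mid [0.6085 0.2443 0.3246]
   region 0.6 31 [0.6157 0.2419 0.046 ]
largest top n 111 [0.528  0.1524 0.084 ] zmax 0.6263 body mid [0.5268 0.1567 0.3264]
   region 0.73 317 [0.5286 0.1519 0.052 ]
hsv block/wood/well [ 22  98 244] [ 14 167 223] [ 66  57 134]
wrist platter z 0.33055632730015116 0.09010367367977859
small top n 44 [0.6027 0.1541 0.048 ] zmax 0.3034 body mid [0.6073 0.1645 0.1647]
medium top n 136 [0.5428 0.2632 0.06  ] zmax 0.3429 body mid [0.5377 0.254  0.185 ]
   region 0.78 336 [0.5429 0.2638 0.04  ]
large top n 273 [0.6149 0.2475 0.072 ] zmax 0.336 body mid [0.6153 0.2409 0.1816]
   region 0.9 748 [0.615  0.2475 0.046 ]
largest top n 408 [0.5263 0.1556 0.084 ] zmax 0.0848 body mid [0.5259 0.1548 0.0558]
   region 0.73 1336 [0.5267 0.157  0.052 ]
```

View pics/crop.png

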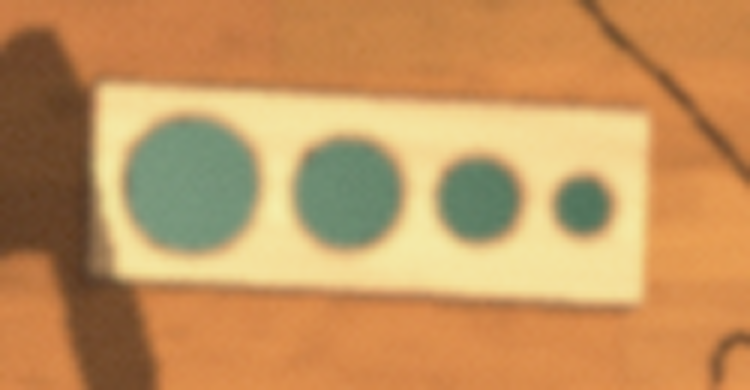

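The crop shows the block with its four green wells; the largest is at crop (191,183) and the smallest at (583,205). I'll fit the block pose from the felt centroids.

```bash
cat > wells.py <<'E'
from h import *
OFF=dict(small=-.084,medium=-.043,large=.008,largest=.069)
def fit(im,p,seeds):
    hsv=cv2.cvtColor(im,cv2.COLOR_RGB2HSV); g=((hsv[...,0]>40)&(hsv[...,0]<95)&(hsv[...,1]>35)).astype(np.uint8)
    n,lab,st,ce=cv2.connectedComponentsWithStats(g); A=[];B=[];
    for k,s in seeds.items():
        q=atz(p,ce[1:],.016); dd=np.hypot(q[:,0]-s[0],q[:,1]-s[1])-1e-9*0
        ok=st[1:,4]>40; dd[~ok]=9; i=dd.argmin()
        if dd[i]<.012: A.append(OFF[k]);B.append(q[i,:2]);print(k,np.round(q[i],4),'area',st[i+1,4])
    A=np.array(A);B=np.array(B); u=B[A.argmax()]-B[A.argmin()] ;u/=np.linalg.norm(u)
    c=(B-A[:,None]*u).mean(0); print('centre',c,'u',u,'res',np.round((B-c-A[:,None]*u)*1e3,1).tolist())
    for k in OFF: print(k,np.round(c+OFF[k]*u,4))
E
python3 - <<'E'
from wells import *
f=np.load('top.npz'); p=cams.camera_params('top')
fit(f['im'],p,dict(small=(.551,-.14),medium=(.555,-.1025),large=(.558,-.05),largest=(.564,.01)))
E
```

```text
small [ 0.5522 -0.1427  0.016 ] area 42
medium [ 0.5557 -0.1014  0.016 ] area 111
large [ 0.5599 -0.0502  0.016 ] area 210
largest [0.5638 0.0109 0.016 ] area 331
centre [ 0.55884781 -0.05836439] u [0.07548431 0.99714699] res [[-0.3, -0.5], [0.1, -0.1], [0.4, 0.2], [-0.2, 0.5]]
small [ 0.5525 -0.1421]
medium [ 0.5556 -0.1012]
large [ 0.5595 -0.0504]
largest [0.5641 0.0104]
```

Emit:
carry_out:
  increments:
    - [0.86,-55,-40,60,0]
    - [0.86,-55,-40,60,0]
    - [0.86,-55,-40,60,0]
    - [0.86,-55,-40,90,0]
    - [0.86,-55,-40,120,0]
    - [0.86,-55,-40,150,0]
    - [0.86,-55,-40,170,0]
    - [0.86,-55,-40,180,0]
    - [0.86,-55,-40,191,0]
    - [0.86,-55,-40,191,0]
    - [0.86,-55,-40,191,0]

```text
time_s: 4.47
position: [0.5272, 0.1542, 0.2142]
tcp_rot: [[0.104, 0.995, 0.0], [0.995, -0.104, 0.0], [0.0, 0.0, -1.0]]
ft_force: [0.6, 0.2, 0.4]
width: 0.0748
grip_force: 0.0
```

Emit:
carry_out:
  increments:
    - [0.6,0,0,0,0]
    - [0.5,0,0,0,0]
    - [0.4,0,0,0,0]
    - [0.4,0,0,0,0]
    - [0.4,0,0,0,0]
    - [0.4,0,0,0,0]
  grip_force: 30

```text
time_s: 4.97
position: [0.5268, 0.1541, 0.2141]
tcp_rot: [[0.104, 0.995, 0.001], [0.995, -0.104, 0.0], [0.0, 0.001, -1.0]]
ft_force: [-1.1, 0.3, 3.9]
width: 0.0429
grip_force: 30.1
```

Emit:
carry_out:
  increments:
    - [0.4,0,0,-10,0]
    - [0.4,0,0,-30,0]
    - [0.4,0,0,-60,0]
    - [0.4,-30,10,-60,0]
    - [0.4,-60,22,-60,0]
    - [0.4,-90,34,-60,0]
    - [0.4,-120,45,-60,0]
    - [0.4,-140,52,-60,0]
    - [0.4,-140,52,-60,0]
    - [0.4,-140,52,-40,0]
    - [0.4,-140,52,-20,0]
    - [0.4,-140,52,-20,0]
    - [0.4,-140,52,-20,0]

```text
time_s: 6.05
position: [0.5626, 0.0099, 0.2323]
tcp_rot: [[0.104, 0.995, -0.005], [0.995, -0.104, 0.001], [0.0, -0.005, -1.0]]
ft_force: [0.1, 0.7, -3.9]
width: 0.0436
grip_force: 30.0
```

```bash
cat > look.py <<'E'
from wells import *
import sys
s=get_state();print(s['position'],s['width'],s['grip_force'],s['ft_force'])
im,d,p=snap('wrist',sys.argv[1]); im2,_,p2=snap('top')
X=cloud(p,d)
for c,i,q in (('wrist',im,p),('top',im2,p2)):
    try: print(c); fit(i,q,dict(small=(.5525,-.142),medium=(.5555,-.101),large=(.5595,-.05),largest=(.564,.0104)))
    except Exception as e: print(e)
E
python3 look.py w2.png
```

```text
[0.56255387 0.0098809  0.23228484] 0.04356319441763273 30.000051932875067 [ 0.08679866  0.6802311  -3.91436337]
wrist
attempt to get argmax of an empty sequence
top
attempt to get argmax of an empty sequence
```

View pics/w2.png

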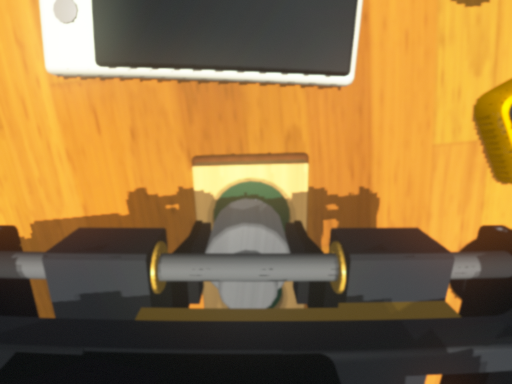

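The wrist view shows the held weight upright over the largest well. The green crescent spans (215–290, 181) and the block's end edge is at row 165, columns 193–309. I'll compare that edge with the fitted pose.

```bash
python3 - <<'E'
from h import *
p=cams.camera_params('wrist')
q=atz(p,[[193,165],[309,164]],.024);print(q,q.mean(0),'expect .5669 .0483')
q=atz(p,[[214,215],[291,215]],.022);print(q.mean(0),'well chord, x expect ~.565')
q=atz(p,[[252,181]],.024);print('upper rim',q,'expect y ~ .0104+.027..030')
E
```

```text
[[0.53239388 0.05172688 0.024     ]
 [0.60685359 0.04463828 0.024     ]] [0.56962374 0.04818258 0.024     ] expect .5669 .0483
[0.56711412 0.01290286 0.022     ] well chord, x expect ~.565
upper rim [[0.56917415 0.03720206 0.024     ]] expect y ~ .0104+.027..030
```

Emit:
carry_out:
  increments:
    - [0.4,-1,3.5,0,0]
    - [0.4,-1,3.5,8,0]
    - [0.4,-1,3.5,14,0]
    - [0.4,-1,3.5,18,0]
    - [0.4,-1,3.5,21,0]
    - [0.4,-1,3.5,23,0]
    - [0.4,-1,3.5,23.5,0]
    - [0.4,-1,3.5,23.5,0]

```text
time_s: 6.82
position: [0.5671, 0.0081, 0.21]
tcp_rot: [[0.104, 0.995, -0.0], [0.995, -0.104, 0.0], [0.0, -0.0, -1.0]]
ft_force: [-0.5, 0.6, -4.1]
width: 0.0432
grip_force: 30.0
```

Emit:
carry_out:
  increments:
    - [0.4,0,0,0.8,0]
    - [0.4,0,0,1.5,0]
    - [0.4,0,0,1.8,0]
    - [0.4,0,0,1.8,0]

```text
time_s: 7.15
position: [0.5672, 0.008, 0.2085]
tcp_rot: [[0.104, 0.995, 0.0], [0.995, -0.104, -0.0], [-0.0, 0.0, -1.0]]
ft_force: [0.6, -0.5, -3.8]
width: 0.0434
grip_force: 30.0
```

Emit:
carry_out:
  increments:
    - [0.4,0,0,0.5,0]
    - [0.4,0,0,1,0]
    - [0.4,0,0,1,0]

```text
time_s: 7.4
position: [0.5674, 0.008, 0.2081]
tcp_rot: [[0.104, 0.995, 0.0], [0.995, -0.104, -0.0], [-0.0, 0.0, -1.0]]
ft_force: [-3.1, -0.4, 2.6]
width: 0.0434
grip_force: 30.0
```

Emit:
carry_out:
  increments:
    - [0.6,0,0,0,0]
    - [0.75,0,0,0,0]
    - [0.75,0,0,0,0]
    - [0.75,0,0,-15,0]
    - [0.75,0,0,-50,0]
    - [0.75,0,0,-90,0]
    - [0.75,30,3,-120,0]
    - [0.75,70,6,-120,0]
    - [0.75,110,10,-120,0]
    - [0.75,150,14,-120,0]
    - [0.75,190,18,-120,0]
    - [0.75,225,21,-120,0]
    - [0.75,243,22.5,-120,0]
    - [0.75,243,22.5,-120,0]
    - [0.75,243,22.5,-120,0]

```text
time_s: 8.65
position: [0.6149, 0.2485, 0.3272]
tcp_rot: [[0.102, 0.995, 0.0], [0.995, -0.102, -0.0], [-0.0, 0.0, -1.0]]
ft_force: [-0.7, -0.0, -0.3]
width: 0.0652
grip_force: 0.0
```

```bash
cat > chk.py <<'E'
from h import *
import sys
H=dict(small=.028,medium=.040,large=.052,largest=.064)
fl=dict(small=.02,medium=.02,large=.02,largest=.02)
for a in sys.argv[2].split(','):
    if a: fl[a]=.014
seed=dict(small=(.603,.154),medium=(.543,.263),large=(.615,.2475),largest=(.526,.1555))
well=dict(small=(.5535,-.142),medium=(.557,-.101),large=(.561,-.05),largest=(.566,.0104))
s=get_state();print(s['position'],s['time_s'])
for c in ['top','wrist']:
    im,d,p=snap(c,c+sys.argv[1]); X=cloud(p,d)
    for n in H:
        ce=well[n] if fl[n]<.02 else seed[n]; zt=fl[n]+H[n]
        m=(np.hypot(X[...,0]-ce[0],X[...,1]-ce[1])<.025)&(d>0)&(abs(X[...,2]-zt)<.005)
        if m.sum()>5:
            v,u=np.nonzero(m); z=np.median(X[m][:,2]); print(c,n,m.sum(),np.round(atz(p,np.c_[u,v].mean(0),zt)[0],4),'z',z.round(4),'expect',zt)
E
python3 chk.py 3.png largest
```

```text
[0.61486358 0.24849566 0.32722538] 8.65
top small 11 [0.6052 0.1507 0.048 ] z 0.0481 expect 0.048
top medium 22 [0.5434 0.2618 0.06  ] z 0.0593 expect 0.06
top large 66 [0.6177 0.2462 0.072 ] z 0.0712 expect 0.072
top largest 110 [0.5683 0.0068 0.078 ] z 0.0773 expect 0.078
wrist small 55 [0.6034 0.154  0.048 ] z 0.0465 expect 0.048
wrist medium 209 [0.5445 0.2646 0.06  ] z 0.0587 expect 0.06
wrist large 426 [0.6154 0.2487 0.072 ] z 0.0708 expect 0.072
```

```bash
python3 - <<'E'
import cv2
a=cv2.imread('pics/top3.png')[150:270,140:370];b=cv2.imread('pics/wrist3.png')
cv2.imwrite('pics/c3.png',cv2.vconcat([cv2.resize(a,(576,300)),cv2.resize(b,(400,300))[:, :] if 0 else cv2.copyMakeBorder(cv2.resize(b,(400,300)),0,0,0,176,0)]))
E
```

```text
(no output)
```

View pics/c3.png

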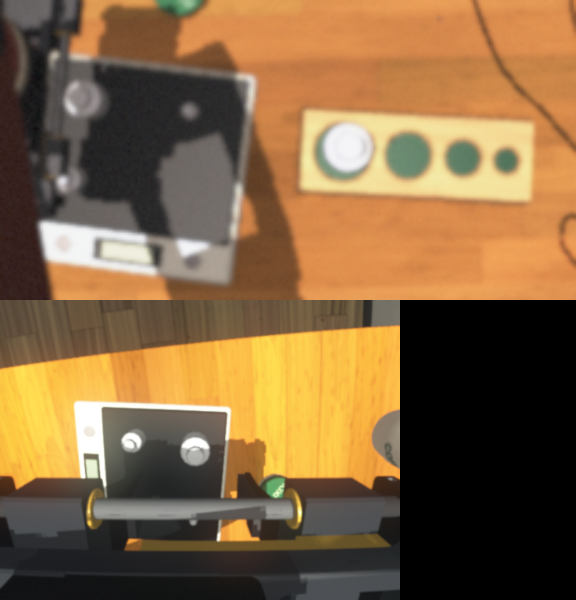

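The top view shows the largest weight seated in its well (knob height .0773 against .078), displaced slightly up and to the right. The wrist view shows the large weight below the gripper. I'll correct the remaining targets using the top camera's offset.

Emit:
carry_out:
  increments:
    - [0.75,0,0.5,40,0]
    - [0.75,0,0.5,70,0]
    - [0.75,0,0.5,95,0]
    - [0.75,0,0.5,107,0]
    - [0.75,0,0.5,113,0]
    - [0.75,0,0.5,113,0]
    - [0.75,0,0.5,113,0]
    - [0.5,0,0.5,113,0]
    - [0.4,0,0.5,113,0]
    - [0.3,0,0.5,113,0]
    - [0.3,0,0.5,113,0]
    - [0.3,0,0.5,113,0]
    - [0.3,0,0.5,113,0]
  grip_force: 20

```text
time_s: 9.83
position: [0.6156, 0.2474, 0.2148]
tcp_rot: [[0.104, 0.995, 0.001], [0.995, -0.104, 0.0], [0.0, 0.001, -1.0]]
ft_force: [-0.2, 0.3, 2.0]
width: 0.0333
grip_force: 20.1
```

Emit:
carry_out:
  increments:
    - [0.3,0,0,-10,0]
    - [0.3,0,0,-40,0]
    - [0.3,0,0,-80,0]
    - [0.3,-40,-3,-80,0]
    - [0.3,-80,-7,-80,0]
    - [0.3,-120,-10,-80,0]
    - [0.3,-160,-13,-80,0]
    - [0.3,-200,-17,-80,0]
    - [0.3,-240,-20,-80,0]
    - [0.3,-275,-23,-80,0]
    - [0.3,-295,-25,-80,0]
    - [0.3,-302,-25.5,-80,0]
    - [0.3,-302,-25.5,-80,0]
    - [0.3,-302,-25.5,-50,0]
    - [0.3,-302,-25.5,-25,0]
    - [0.3,-302,-25.5,-18,0]
    - [0.3,-302,-25.5,-18,0]
    - [0.3,-302,-25.5,-18,0]

```text
time_s: 11.33
position: [0.5588, -0.0493, 0.2327]
tcp_rot: [[0.103, 0.995, -0.001], [0.995, -0.103, 0.0], [0.0, -0.001, -1.0]]
ft_force: [-0.2, 0.2, -1.1]
width: 0.0333
grip_force: 20.0
```

```bash
python3 - <<'E'
from h import *
snap('wrist','w4.png')
E
```

```text
(no output)
```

View pics/w4.png

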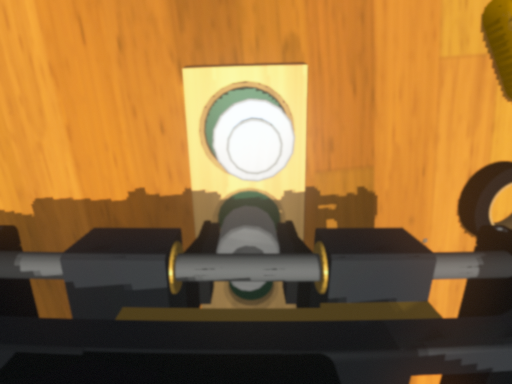

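The wrist view shows the largest weight seated flat at (252,140). The held large weight is centred over its well, with green showing evenly above (row 195) and below (row 293). Lowering it.

Emit:
carry_out:
  increments:
    - [0.3,0,0,8,0]
    - [0.3,0,0,14,0]
    - [0.3,0,0,18,0]
    - [0.3,0,0,21,0]
    - [0.3,0,0,22.5,0]
    - [0.3,0,0,23.5,0]
    - [0.3,0,0,24.2,0]
    - [0.3,0,0,24.2,0]
    - [0.3,0,0,24.2,0]

```text
time_s: 12.13
position: [0.5586, -0.0504, 0.2087]
tcp_rot: [[0.104, 0.995, -0.0], [0.995, -0.104, -0.0], [-0.0, -0.0, -1.0]]
ft_force: [-3.0, 0.2, 3.4]
width: 0.0333
grip_force: 20.0
```

Emit:
carry_out:
  increments:
    - [0.57,0,0,0,0]
    - [0.57,0,0,0,0]
    - [0.57,0,0,0,0]
    - [0.57,0,0,-15,0]
    - [0.57,0,0,-55,0]
    - [0.57,0,0,-95,0]
    - [0.57,40,-6,-100,0]
    - [0.57,80,-12,-100,0]
    - [0.57,120,-18,-100,0]
    - [0.57,160,-24,-100,0]
    - [0.57,200,-30,-100,0]
    - [0.57,240,-36,-100,0]
    - [0.57,280,-43,-100,0]
    - [0.57,311,-47,-100,0]
    - [0.57,311,-47,-100,0]
    - [0.57,311,-47,-100,0]
  grip_force: 20

```text
time_s: 13.47
position: [0.5439, 0.2655, 0.3081]
tcp_rot: [[0.101, 0.995, 0.0], [0.995, -0.101, -0.0], [-0.0, 0.0, -1.0]]
ft_force: [0.1, -0.3, 0.5]
width: 0.0497
grip_force: 0.0
```

```bash
python3 chk.py 5.png largest,large
```

```text
[0.54392108 0.26553213 0.30811521] 13.4667
top small 12 [0.6053 0.1503 0.048 ] z 0.0471 expect 0.048
top medium 31 [0.5453 0.2626 0.06  ] z 0.0597 expect 0.06
top large 59 [ 0.5597 -0.0498  0.066 ] z 0.0657 expect 0.066
top largest 108 [0.5684 0.0068 0.078 ] z 0.0777 expect 0.078
wrist medium 224 [0.5429 0.2651 0.06  ] z 0.0587 expect 0.06
```

Emit:
carry_out:
  increments:
    - [0.57,-1,0,40,0]
    - [0.57,-1,0,65,0]
    - [0.57,-1,0,82,0]
    - [0.57,-1,0,91,0]
    - [0.57,-1,0,94,0]
    - [0.57,-1,0,94,0]
    - [0.57,-1,0,94,0]
    - [0.4,-1,0,94,0]
    - [0.3,-1,0,94,0]
    - [0.2,-1,0,94,0]
    - [0.2,-1,0,94,0]
    - [0.2,-1,0,94,0]
    - [0.2,-1,0,94,0]
  grip_force: 15

```text
time_s: 14.65
position: [0.5442, 0.263, 0.2146]
tcp_rot: [[0.104, 0.995, 0.0], [0.995, -0.104, 0.0], [0.0, 0.0, -1.0]]
ft_force: [-1.3, -1.1, 3.1]
width: 0.0236
grip_force: 15.0
```

Emit:
carry_out:
  increments:
    - [0.2,0,0,-10,0]
    - [0.2,0,0,-40,0]
    - [0.2,0,0,-80,0]
    - [0.2,-40,5,-80,0]
    - [0.2,-80,11,-80,0]
    - [0.2,-120,16,-80,0]
    - [0.2,-160,21,-80,0]
    - [0.2,-200,27,-80,0]
    - [0.2,-240,32,-80,0]
    - [0.2,-280,37,-80,0]
    - [0.2,-320,43,-80,0]
    - [0.2,-350,47,-80,0]
    - [0.2,-361,48,-80,0]
    - [0.2,-361,48,-80,0]
    - [0.2,-361,48,-50,0]
    - [0.2,-361,48,-25,0]
    - [0.2,-361,48,-15,0]
    - [0.2,-361,48,-15,0]
    - [0.2,-361,48,-15,0]

```text
time_s: 16.23
position: [0.5542, -0.1001, 0.2292]
tcp_rot: [[0.103, 0.995, -0.001], [0.995, -0.103, 0.001], [0.001, -0.001, -1.0]]
ft_force: [0.2, 0.4, 0.2]
width: 0.0232
grip_force: 15.0
```

```bash
python3 - <<'E'
from h import *
snap('wrist','w6.png')
E
```

```text
(no output)
```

View pics/w6.png

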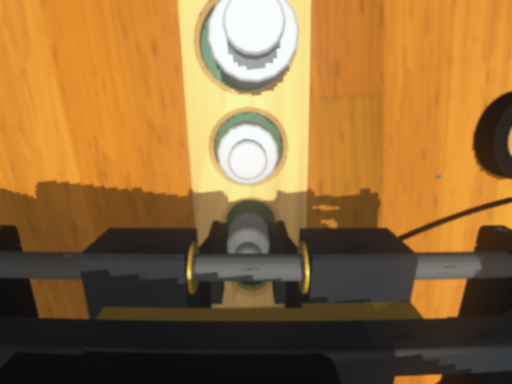

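The large weight is seated at (250,150). The held medium weight at (248,232) is centred on its well, whose green rim spans (226–274, 205). Lowering it.

Emit:
carry_out:
  increments:
    - [0.2,-0.5,0,8,0]
    - [0.2,-0.5,0,13,0]
    - [0.2,-0.5,0,17,0]
    - [0.2,-0.5,0,19,0]
    - [0.2,-0.5,0,20.3,0]
    - [0.2,-0.5,0,21,0]
    - [0.2,-0.5,0,21,0]
    - [0.2,-0.5,0,21,0]

```text
time_s: 16.95
position: [0.5542, -0.1017, 0.2087]
tcp_rot: [[0.104, 0.995, 0.0], [0.995, -0.104, -0.0], [-0.0, 0.0, -1.0]]
ft_force: [-2.1, -0.0, 3.0]
width: 0.0236
grip_force: 15.0
```

Emit:
carry_out:
  increments:
    - [0.45,0,0,0,0]
    - [0.45,0,0,0,0]
    - [0.45,0,0,0,0]
    - [0.45,0,0,-15,0]
    - [0.45,0,0,-55,0]
    - [0.45,0,0,-95,0]
    - [0.45,40,3,-100,0]
    - [0.45,80,7,-100,0]
    - [0.45,120,10,-100,0]
    - [0.45,160,14,-100,0]
    - [0.45,200,17,-100,0]
    - [0.45,240,21,-100,0]
    - [0.45,259,22.5,-100,0]
    - [0.45,259,22.5,-100,0]
    - [0.45,259,22.5,-100,0]

```text
time_s: 18.2
position: [0.6035, 0.1547, 0.3079]
tcp_rot: [[0.102, 0.995, -0.0], [0.995, -0.102, -0.0], [-0.0, -0.0, -1.0]]
ft_force: [0.1, -0.1, 0.4]
width: 0.0391
grip_force: 0.0
```

```bash
python3 chk.py 7.png largest,large,medium
```

```text
[0.60349512 0.15467461 0.30791673] 18.2
top medium 29 [ 0.5555 -0.1002  0.054 ] z 0.0537 expect 0.054
top large 60 [ 0.5595 -0.0497  0.066 ] z 0.0658 expect 0.066
top largest 110 [0.5683 0.0068 0.078 ] z 0.0775 expect 0.078
wrist small 87 [0.6034 0.1539 0.048 ] z 0.0466 expect 0.048
```

View pics/wrist7.png

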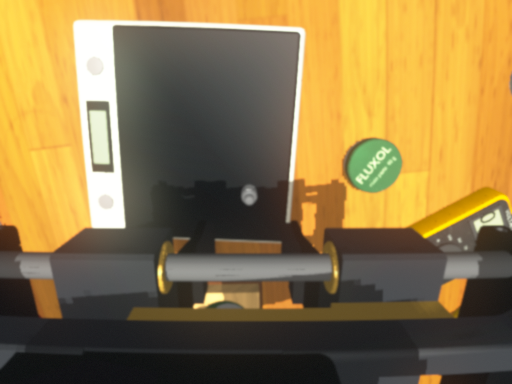

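The platter now holds only the small weight, at (249,193), with the tin untouched. The medium weight is seated (.0537 against .054). Now picking up the small one gently.

Emit:
carry_out:
  increments:
    - [0.45,-0.8,0,40,0]
    - [0.45,-0.8,0,65,0]
    - [0.45,-0.8,0,82,0]
    - [0.45,-0.8,0,91,0]
    - [0.45,-0.8,0,95,0]
    - [0.45,-0.8,0,95,0]
    - [0.45,-0.8,0,95,0]
    - [0.35,-0.8,0,95,0]
    - [0.28,-0.8,0,95,0]
    - [0.22,-0.8,0,95,0]
    - [0.17,-0.8,0,95,0]
    - [0.12,-0.8,0,95,0]
    - [0.1,-0.8,0,95,0]
    - [0.1,-0.8,0,95,0]
  grip_force: 8

```text
time_s: 19.47
position: [0.6036, 0.1529, 0.2135]
tcp_rot: [[0.104, 0.995, 0.001], [0.995, -0.104, 0.0], [0.0, 0.001, -1.0]]
ft_force: [0.9, 0.4, 1.3]
width: 0.0128
grip_force: 8.0
```

Emit:
carry_out:
  increments:
    - [0.1,0,0,-10,0]
    - [0.1,0,0,-40,0]
    - [0.1,0,0,-80,0]
    - [0.1,-40,-3,-80,0]
    - [0.1,-80,-6,-80,0]
    - [0.1,-120,-9,-80,0]
    - [0.1,-160,-12,-80,0]
    - [0.1,-200,-15,-80,0]
    - [0.1,-240,-18,-80,0]
    - [0.1,-280,-20,-80,0]
    - [0.1,-300,-21.3,-80,0]
    - [0.1,-300,-21.3,-80,0]
    - [0.1,-300,-21.3,-80,0]
    - [0.1,-300,-21.3,-50,0]
    - [0.1,-300,-21.3,-25,0]
    - [0.1,-300,-21.3,-15,0]
    - [0.1,-300,-21.3,-15,0]
    - [0.1,-300,-21.3,-15,0]

```text
time_s: 20.97
position: [0.5512, -0.1423, 0.2282]
tcp_rot: [[0.103, 0.995, -0.001], [0.995, -0.103, 0.001], [0.001, -0.001, -1.0]]
ft_force: [0.6, -0.4, 0.2]
width: 0.0128
grip_force: 8.0
```

```bash
python3 - <<'E'
from h import *
im,_,_=snap('wrist'); cv2.imwrite('pics/w8.png',cv2.resize(im[90:310,150:350,::-1],None,fx=2.5,fy=2.5))
E
```

```text
(no output)
```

View pics/w8.png

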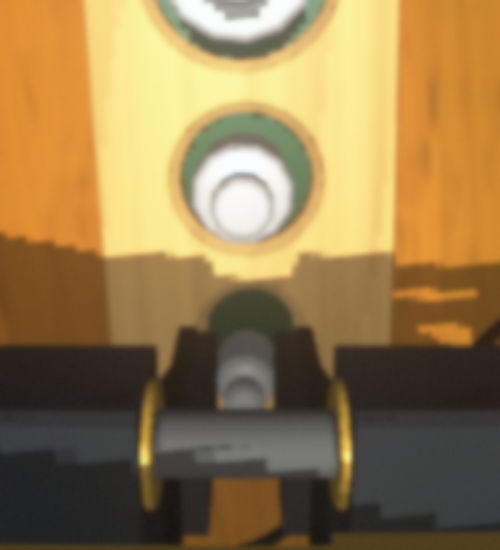

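The small weight is upright at crop x≈245, over its well at crop x≈250, which is about 1 mm off. Lowering it.

Emit:
carry_out:
  increments:
    - [0.1,0,1,8,0]
    - [0.1,0,1,13,0]
    - [0.1,0,1,17,0]
    - [0.1,0,1,19,0]
    - [0.1,0,1,20,0]
    - [0.1,0,1,20.6,0]
    - [0.1,0,1,20.6,0]
    - [0.1,0,1,20.6,0]

```text
time_s: 21.68
position: [0.5521, -0.1436, 0.2078]
tcp_rot: [[0.104, 0.995, 0.0], [0.995, -0.104, -0.0], [-0.0, 0.0, -1.0]]
ft_force: [-0.2, -0.1, -0.0]
width: 0.013
grip_force: 8.0
```

Emit:
carry_out:
  increments:
    - [0.1,0,0,0.4,0]
    - [0.1,0,0,0.6,0]
    - [0.1,0,0,0.6,0]

```text
time_s: 21.93
position: [0.5522, -0.1436, 0.2074]
tcp_rot: [[0.104, 0.995, 0.001], [0.995, -0.104, -0.0], [-0.0, 0.001, -1.0]]
ft_force: [-0.8, -0.7, 2.3]
width: 0.013
grip_force: 8.0
```

Contact. I'll open slowly, rise straight up, and back off toward the scale side for a look.

Emit:
carry_out:
  increments:
    - [0.18,0,0,0,0]
    - [0.25,0,0,0,0]
    - [0.35,0,0,0,0]
    - [0.45,0,0,0,0]
    - [0.45,0,0,-15,0]
    - [0.45,0,0,-50,0]
    - [0.45,0,0,-90,0]
    - [0.45,0,0,-130,0]
    - [0.45,40,0,-150,0]
    - [0.45,80,0,-150,0]
    - [0.45,120,0,-150,0]
    - [0.45,160,0,-150,0]
    - [0.45,200,0,-150,0]
    - [0.45,240,0,-150,0]
    - [0.45,280,0,-150,0]
    - [0.45,300,0,-150,0]
    - [0.45,300,0,-150,0]

```text
time_s: 23.35
position: [0.583, 0.1591, 0.3569]
tcp_rot: [[0.1, 0.995, 0.0], [0.995, -0.1, 0.002], [0.002, -0.0, -1.0]]
ft_force: [-0.2, -0.6, -0.2]
width: 0.0391
grip_force: 0.0
```

```bash
python3 chk.py 9.png largest,large,medium,small; python3 - <<'E'
from h import *
im=cv2.imread('pics/top9.png'); im2,_,_=snap('scene')
a=cv2.resize(im[100:250,180:380],(800,600))[:, :]; b=cv2.resize(im2[170:270,110:370,::-1],None,fx=3,fy=3,interpolation=cv2.INTER_CUBIC)
a=cv2.resize(im[170:245,180:380],(780,292)); cv2.imwrite('pics/f.png',cv2.vconcat([a,b]))
E
```

```text
[0.58295594 0.15913259 0.3568794 ] 23.35
top small 14 [ 0.5534 -0.1433  0.042 ] z 0.0413 expect 0.042
top medium 30 [ 0.5557 -0.1     0.054 ] z 0.0538 expect 0.054
top large 58 [ 0.5597 -0.0496  0.066 ] z 0.0656 expect 0.066
top largest 110 [0.5683 0.0068 0.078 ] z 0.0774 expect 0.078
```

View pics/f.png

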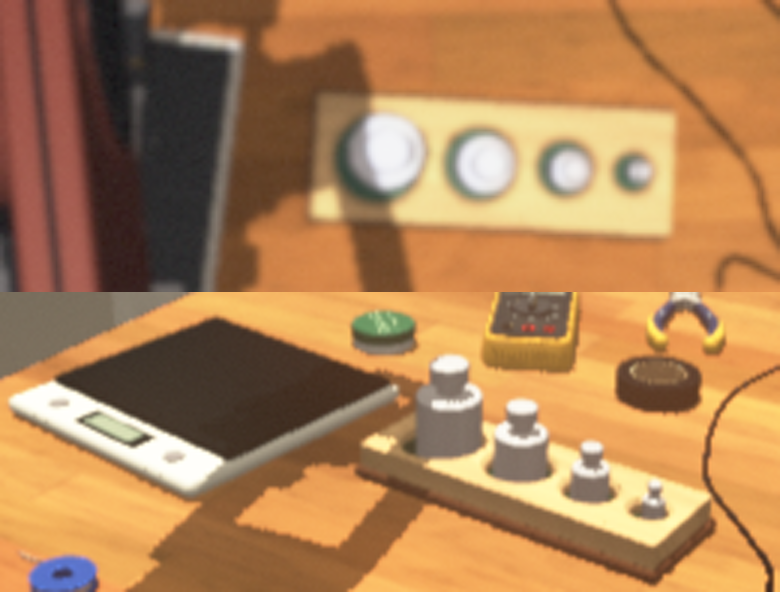

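All four weights stand upright in their wells in size order, with knob heights within 1 mm of those expected. The scale is empty, and the tin and tape are where they started. Handing in.

```bash
python3 -c "
from cell import robot
print(robot.hand_in())"
```

```text
the job is handed in; nothing more can be done
None
```

The four weights are back in their block in size order, each upright and fully down in its own well, with the tin and tape left alone; the job is handed in, after about 23 s of the 99 s allowed.

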